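# Pull two out-of-date cartons and hold the pusher back for restocking

## Task

The two cartons nearest the front stop of the spring pusher tray are out of date: take exactly those two out and stand them upright in the shallow brown returns box, leaving the other two standing in the lane, where the spring brings them up to the front. Then draw the pusher back against its spring until the paddle's front face is level with the black fill mark on the side rails, and finish while still holding it there, so that I can drop three fresh cartons in behind. Leave the other things on the counter alone.

Things in the scene. Friction and masses are not known exactly. Their poses are not given: they have to be found in the camera images.
- tray: grey plastic single-lane pusher tray fixed on the counter, 306 long (its x) x 78 wide (its y) over its foot flanges. Origin: centre of its underside, on the counter. Its x axis runs along the lane towards the customer's end, which has a clear front stop 38 high; side rails 32 high, 60 apart inside; the cartons stand on the lane floor 6 above the origin
- tray_front (a point): point on the lane floor, middle of the inner face of the front stop (tray x = +150, 6 above the counter); a carton at the front has its front face here
- tray_mark (a point): middle of the lane, level with the black fill mark (a small black bar, 4 wide and 16 high, clipped on each side rail), 170 behind the inner face of the front stop, 29.5 above the counter. The front face of the pusher's paddle is to stand here
- pusher_face (a point): middle of the front (carton-side) face of the pusher's paddle, 29.5 above the counter, moves with the pusher; axes as the tray's. The paddle is a black upright plate 5 thick, 54 wide, top 94 above the counter
- pusher_grip (a point): where to pinch the pusher's pull fin: a black upright rib behind the paddle, 10 thick (across the lane, tray y), 26 deep (along the lane), its top 128 above the counter; the point is in the rib's middle, 22 below its top and 18 behind the paddle's front face; the fin is free on both sides from 65 above the counter up (grip it across the lane from above)
- pusher (a joint): how far the paddle's front face stands back from the front stop, in m: 0 at the stop, about 0.128 with four cartons in front, about 0.064 with two, 0.170 at the fill mark, 0.235 at the end stop. It grows as the pusher is drawn back (along the tray's -x). A spring always drives it to 0: about 2.4 N at 0, 12 N/m more (4.4 N at the mark), with damping of about 25 N s/m; when a carton is lifted out, the spring brings the rest up to the front within about a second
- carton1_center (a point): snack carton, a plain box 32 deep (its x) x 56 wide (its y) x 100 high (its z), 0.10 to 0.15 kg, glossy and slippery (friction about 0.3 in the lane), all four identical in look; the point is its centre, half-way up (50 mm above its foot). At the start they stand one behind the other in the tray, touching, width across the lane; this one is the first, at the front stop (out of date)
- carton2_center (a point): snack carton, a plain box 32 deep (its x) x 56 wide (its y) x 100 high (its z), 0.10 to 0.15 kg, glossy and slippery (friction about 0.3 in the lane), all four identical in look; the point is its centre, half-way up (50 mm above its foot). At the start they stand one behind the other in the tray, touching, width across the lane; this one is the second from the front (out of date)
- carton3_center (a point): snack carton, a plain box 32 deep (its x) x 56 wide (its y) x 100 high (its z), 0.10 to 0.15 kg, glossy and slippery (friction about 0.3 in the lane), all four identical in look; the point is its centre, half-way up (50 mm above its foot). At the start they stand one behind the other in the tray, touching, width across the lane; this one is the third from the front (stays)
- carton4_center (a point): snack carton, a plain box 32 deep (its x) x 56 wide (its y) x 100 high (its z), 0.10 to 0.15 kg, glossy and slippery (friction about 0.3 in the lane), all four identical in look; the point is its centre, half-way up (50 mm above its foot). At the start they stand one behind the other in the tray, touching, width across the lane; this one is the last, against the paddle (stays)
- returns: open shallow box of brown card, fixed, 200 (its x) x 160 (its y) x 45 high outside, walls and floor 4 thick. Origin: centre of its underside, on the counter
- tumbler: insulated tumbler, 86 across, 168 high; origin at the centre of its foot; leave alone
- sanitizer: pump bottle of hand gel, 60 across, 154 high; origin at the centre of its foot; leave alone
- tape: roll of tape lying flat, 96 across, 24 high; origin at the centre of its underside; leave alone
Things that resemble listed ones, but are neither listed nor needed, are in the scene too. Leave any green or purple look-alike of the part that bears carton4_center alone.

How it is judged:
By the outcome, as a careful person would: the job done as asked, in the order asked, and still so for the second after the job is handed in, while the arm keeps its last pose, push and grip.
It also fails if it takes over 72 s, if anything falls off the work surface, if the arm or the gripper's body presses on something with over 40 N, if the wrist force passes 120 N, or if a joint passes its speed limit or range.

## Robot

A 7-joint arm with a two-finger parallel gripper is mounted at the origin on the work surface. World frame = base frame: x ahead of the robot, y to its left, z up, the work surface at z = 0. Lengths are in m, angles in degrees, forces in N, time in s.
With the tool pointing down it reaches from about 0.425 to 0.925 m from the base axis. Payload 6.8 kg.
Tool frame: the origin (TCP) lies on the centre line of the jaws, within the pads' length; the fingertips stand 8 mm ahead of it and the grasp point (between the pads) lies 11 mm behind it; z points along the fingers, x is the direction in which the jaws open and shut, and the axes are right-handed (so a half turn about z gives the same grasp; the last joint's range is limited). The gripper opens to 88 mm and grips with 3 to 60 N. Pads are 20 mm wide; open, the fingers measure 115 mm over their backs; the gripper's body (75 mm by 178 mm) begins 61 mm behind the grasp point.
Start: joints at [-71.454, 27.33, 1.283, 89.118, -0.659, 63.558, -4.761], TCP at [0.282, 0.613, 0.231] pointing down, gripper open.
Joint ranges: [-169.35, 169.35], [-19.33, 120.38], [-80.79, 83.38], [13.8, 139.57], [-78.32, 258.32], [9.67, 109.79], [-169.56, 169.56]. Speed limits (degrees/s): [136.94, 136.94, 180, 180, 180, 180, 180].

## Interface

Orientations are given as [roll, pitch, yaw] about the fixed x, y, z axes, in that order (R = Rz(yaw) Ry(pitch) Rx(roll)).
In Python, from workcell import state, grab_frame, camera_info, sign_off, cut_out gives the robot as it stands.
- The arm moves only by the tool jog_arm, never from a script. Its argument "steps" is a list that holds one entry, the list of rows, each a list of 5 numbers: the shift along the tool's x, y, z in cm, then the turn about the tool's z in rad, then the closure, from 0 (fully open) to 1 (shut). A call has 1 to 10 rows; each row shifts and turns the pose as measured when the row begins, along the tool's axes as they then stand; what a row does not reach is not made up. A row lasts 1/12 s, in which the tool goes at most 41.7 mm and 7.16 degrees, less where a joint would pass 70% of its speed; a pose out of reach is approached as far as the arm can. A call with a gripper value outside its range is refused whole. The fingers move at their own pace and stop on an object; "newtons" is the grip in N (left out, the last holds). Time passes only in rows, so rows that do not move let the fingers close. It gives the time, the measured TCP pose, the force and the opening at its end, in the units of the state.
- state(): the state, without advancing time (a new reading comes with each control period).
- grab_frame(name): name is "scene" or "top" or "wrist"; returns the picture (384x512x3 uint8, red, green, blue); there is no depth.
- camera_info(name): a dict with "K" (3x3 intrinsics, pixels), "xyz" and "rotation" of the camera in the world. Camera axes: x right, y up, looking along -z (the intrinsics and any distortion apply to the point x, -y, -z); pixel columns grow to the right and rows downward; lengths in m; the calibration is good to about 2 mm. A picture is of the moment at which its call begins: read the wrist's pose just before it. camera_info takes no time and is no camera call; for the wrist camera it gives the pose at the moment of the call.
- sign_off(): hands the job in, once; it reports no verdict.
Trained networks look in the newest picture that a camera, given by its name, has taken for a name from the list of things; names that differ only in an ending like _2 or _b are one class to them, and where a whole thing is asked for, a point or a joint stands for the part that bears it (a point fixed in the world has none). Each returns a list of dicts, best first, with "confidence" (0 to 1); they miss things now and then, are a little off and sometimes report something else, mostly with a low value. They report only what shows in the picture. A call takes as long as a camera call. They do not tell look-alikes from the thing itself.
- cut_out(name, camera): "mask" (384x512 bool, what is visible of it) and "point" ([row, column] in pixels, amid what is visible of it).
The state is a dict: "time": time; "qpos": joint angles; "joint_velocities": joint speeds; "joint_torque": joint torques, N m; "eef_pos": TCP position; "eef_rot": TCP orientation; "wrist_force": force on the tool from outside, world axes, zero at the start; "torque": the same for the moment, N m; "width": opening from 0.0 (shut) to 1.0 (fully open).
Only numpy, scipy, OpenCV 4.12 (cv2) and the standard library are available. Lean on these libraries where they do the work, as an engineer would, in place of code of your own. Each camera call takes 0.05 s, during which the arm holds its last target. There are 200 camera calls.

## Working session

There is one attempt and no reset: what is moved stays moved. The work goes in short steps, Python scripts to look and compute and a tool call to move; the robot and the scene stay as the last step left them, time stands still between calls to the robot, and variables do not carry over. Pictures are saved under pics/ and viewed, about 8 in all and at most 12, crops included, and the job is handed in when it is done.

Besides the shell and the picture viewer there is one more tool, called after "Call:" in YAML: its name, and indented under it one key for each argument. jog_arm: Moves the arm, as the interface text tells. Its arguments: {"type":"object","properties":{"steps":{"type":"array"},"newtons":{"type":"number"}},"required":["steps"]}

```bash
mkdir -p pics; ls
python3 - <<'E'
from workcell import *
import cv2,numpy as np
print(state())
for c in("scene","top"):
    im=grab_frame(c); cv2.imwrite(f"pics/{c}0.png",im[:,:,::-1]); i=camera_info(c); print(c,i)
    for n in("tray","pusher","carton1_center","returns","tumbler","sanitizer","tape"):
        for d in cut_out(n,c)[:6]: print(n,round(d["confidence"],2),np.round(d["point"]),d["mask"].sum())
a=cv2.imread("pics/scene0.png");b=cv2.imread("pics/top0.png")
cv2.imwrite("pics/both.png",cv2.resize(np.vstack([a,b]),None,fx=.78,fy=.78) if 0 else cv2.resize(b,(800,600)))
cv2.imwrite("pics/s.png",cv2.resize(a,(800,600)))
E
```

```text
pics
{'time': 0.0, 'qpos': array([-71.45338447,  27.37392435,   1.28246367,  89.17705285,
        -0.65581807,  63.55872637,  -4.76156321]), 'joint_velocities': array([ 0.06035173, -0.06639158, -0.05621027,  0.0090599 ,  0.00747984,
       -0.11615212, -0.04731851]), 'joint_torque': array([-2.31264676e-04, -5.82853889e+01,  1.53446596e+00, -2.72607619e+01,
       -5.43239771e-02,  1.71156437e-02,  1.63408749e-04]), 'eef_pos': array([0.28229932, 0.6124915 , 0.22971376]), 'eef_rot': array([1.79988572e+02, 1.01729983e-01, 6.52598273e+01]), 'wrist_force': array([ 0.68462104, -0.05113741, -0.67941492]), 'torque': array([ 0.0491203 , -0.00730104,  0.00275194]), 'width': 1.0024758463316341}
scene {'K': array([[399.15808375,   0.        , 260.06256223],
       [  0.        , 399.15808375, 185.66942107],
       [  0.        ,   0.        ,   1.        ]]), 'xyz': array([ 1.58556976, -0.27142625,  0.74383442]), 'rotation': array([55.34223198, -1.26641769, 74.03134718])}
tray 0.86 [209. 189.] 614
pusher 0.42 [171. 290.] 2257
carton1_center 0.7 [196. 188.] 504
returns 0.89 [170. 288.] 2234
tumbler 0.68 [177.  98.] 1655
sanitizer 0.78 [151. 374.] 666
sanitizer 0.34 [206. 186.] 678
sanitizer 0.18 [179. 182.] 154
tape 0.79 [237. 266.] 603
top {'K': array([[426.36034574,   0.        , 262.07870083],
       [  0.        , 426.36034574, 191.02064457],
       [  0.        ,   0.        ,   1.        ]]), 'xyz': array([ 3.91988736e-01, -1.30071345e-04,  1.31219346e+00]), 'rotation': array([ 11.51987454,  -0.13823293, -86.60894085])}
tray 0.9 [259. 326.] 1763
pusher 0.84 [241. 330.] 425
pusher 0.38 [191. 337.] 229
carton1_center 0.54 [194. 335.] 271
returns 0.83 [232. 216.] 3646
tumbler 0.74 [236. 426.] 1181
tumbler 0.53 [240. 328.] 351
sanitizer 0.8 [210. 112.] 636
sanitizer 0.5 [242. 326.] 380
tape 0.74 [139. 275.] 347
```

View pics/both.png

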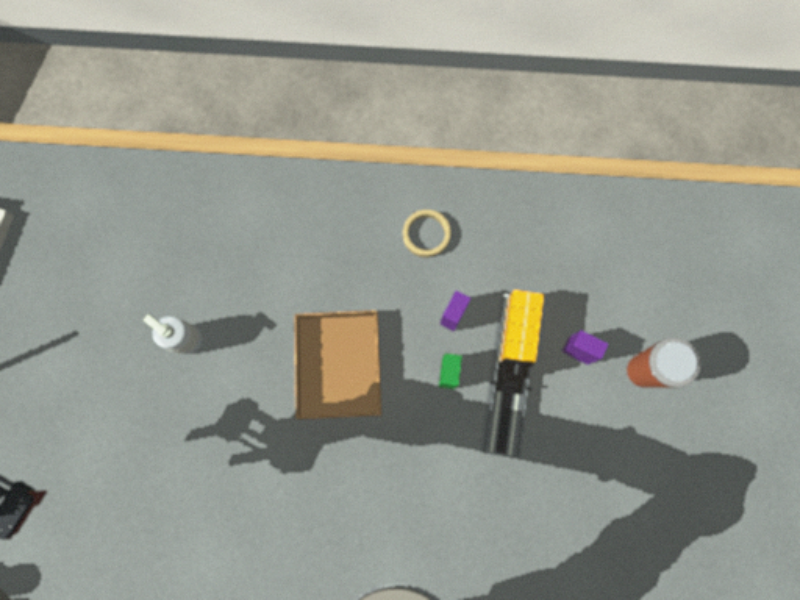

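View pics/s.png

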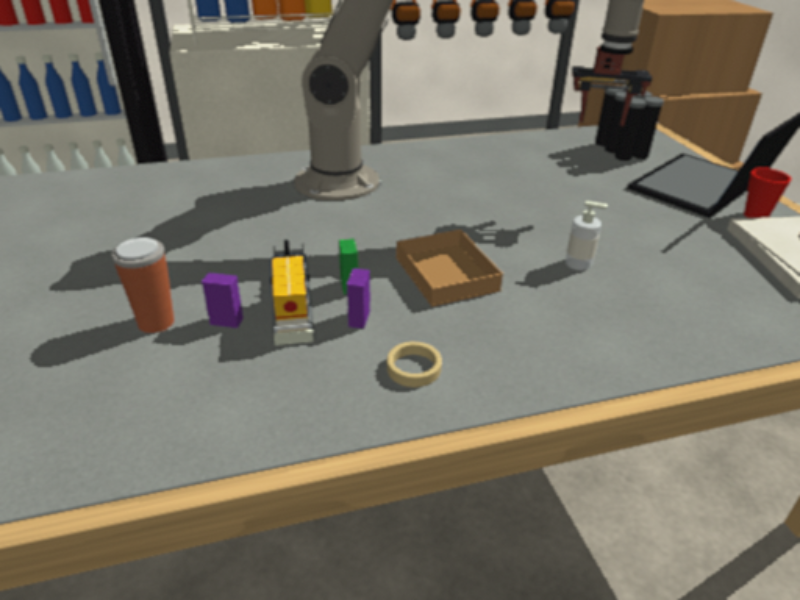

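```bash
cat > h.py <<'E'
import numpy as np,cv2
from workcell import *
from scipy.spatial.transform import Rotation as R
def cam(i):
    if np.ndim(i["rotation"])==2: return np.array(i["rotation"])
    return R.from_euler("xyz",i["rotation"],degrees=True).as_matrix()
def ray(i,px,z):
    px=np.atleast_2d(np.asarray(px,float)); K=i["K"]
    d=np.c_[(px[:,0]-K[0,2])/K[0,0],-(px[:,1]-K[1,2])/K[1,1],-np.ones(len(px))]@cam(i).T
    o=np.array(i["xyz"]); return o+d*((z-o[2])/d[:,2])[:,None]
def proj(i,P):
    p=(np.atleast_2d(P)-i["xyz"])@cam(i); K=i["K"]
    return np.c_[K[0,2]-K[0,0]*p[:,0]/p[:,2],K[1,2]+K[1,1]*p[:,1]/p[:,2]]
E
python3 - <<'E'
from h import *
i=camera_info("top"); s=.64
im=cv2.imread("pics/top0.png"); hsv=cv2.cvtColor(im,cv2.COLOR_BGR2HSV)
print("tcp px",proj(i,[[.282,.613,.231]])/s)
m=cv2.inRange(hsv,(18,150,120),(32,255,255)); m[:150]*=1
n,l,st,c=cv2.connectedComponentsWithStats(m); k=1+np.argmax(st[1:,4]); print(st[k],c[k])
P=np.argwhere(l==k)[:,::-1]; W=ray(i,P,.106)[:,:2]
r=cv2.minAreaRect((W*1000).astype(np.float32)); print("yellow rect@.106",r,cv2.boxPoints(r))
for n,px,z in(("tumbler",(672,362),.168),("sanit",(168,333),.15),("tape",(427,233),.024),("purpleR",(588,345),.1),("purpleL",(460,305),.1),("green",(452,365),.1),("rear L",(487,453),.0),("rear R",(519,456),0),("boxTL",(295,314),.045),("boxTR",(378,311),.045),("boxBR",(381,414),.045),("boxBL",(298,418),.045)):
    print(n,ray(i,np.array(px)*s,z)[0].round(3))
d=cut_out("returns","top")
E
cp pics/top0.png /dev/null
python3 -c "
import cv2
a=cv2.imread('pics/top0.png')[180:300,180:360];cv2.imwrite('pics/c1.png',cv2.resize(a,(800,533),interpolation=cv2.INTER_CUBIC))"
```

```text
tcp px [[ 12.84324608 482.16608366]]
[321 186  27  46 891] [334.29854097 208.79349046]
yellow rect@.106 ((599.37353515625, -198.29855346679688), (61.747276306152344, 129.84963989257812), 84.27062225341797) [[ 531.691   -222.53651]
 [ 660.8919  -235.4994 ]
 [ 667.0561  -174.0606 ]
 [ 537.85516 -161.0977 ]]
tumbler [ 0.54  -0.447  0.168]
sanit [0.541 0.432 0.15 ]
tape [ 0.791 -0.015  0.024]
purpleR [ 0.571 -0.32   0.1  ]
purpleL [ 0.632 -0.083  0.1  ]
green [ 0.52  -0.073  0.1  ]
rear L [ 0.366 -0.154  0.   ]
rear R [ 0.364 -0.215  0.   ]
boxTL [0.606 0.231 0.045]
boxTR [0.622 0.071 0.045]
boxBR [0.426 0.052 0.045]
boxBL [0.41  0.207 0.045]
```

View pics/c1.png

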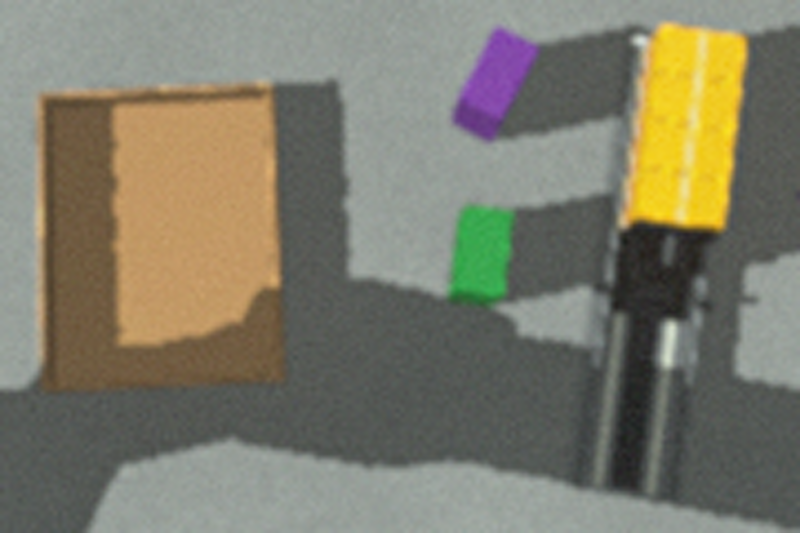

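Call:
jog_arm:
  steps:
    - [[0,0,0,-0.11,0],[0,0,0,-0.11,0],[0,0,0,-0.11,0],[-3.6,2.0,0,0,0],[-3.6,2.0,0,0,0],[-3.6,2.0,0,0,0],[-3.6,2.0,0,0,0],[-3.6,2.0,0,0,0],[-3.6,2.0,0,0,0],[-3.6,2.0,0,0,0]]

```text
time: 1.68
eef_pos: [0.3966, 0.3539, 0.2285]
eef_rot: [-179.8, -0.4, 86.2]
wrist_force: [1.8, -0.7, 0.5]
width: 0.998
```

Call:
jog_arm:
  steps:
    - [[-3.6,1.9,0,0.03,0],[-3.6,1.9,0,0,0],[-3.6,1.9,0,0,0],[-3.6,1.9,0,0,0],[-3.6,1.9,0,0,0],[-3.6,1.9,0,0,0],[-3.6,1.9,0,0,0],[-3.6,1.9,0,0,0],[-3.6,1.9,0,0,0],[-3.6,1.9,0,0,0]]

```text
time: 2.52
eef_pos: [0.5532, -0.0322, 0.229]
eef_rot: [179.8, -0.7, 84.4]
wrist_force: [0.4, 0.7, -0.7]
width: 0.998
```

Call:
jog_arm:
  steps:
    - [[-3.6,1.9,0,0,0],[-3.6,1.9,0,0,0],[-3.6,1.9,0,0,0],[-3.6,1.9,0,0,0],[-1.5,1.0,0,0,0],[0,0,0,0,0]]

```text
time: 3.02
eef_pos: [0.6246, -0.2143, 0.2287]
eef_rot: [179.5, -0.4, 83.9]
wrist_force: [-0.0, -0.2, 0.4]
width: 1.001
```

Run:
```python
from h import *
s=state(); i=camera_info("wrist"); im=grab_frame("wrist"); cv2.imwrite("pics/w1.png",im[:,:,::-1])
print(s["time"],s["eef_pos"],s["eef_rot"],i)
np.savez("w1.npz",K=i["K"],xyz=i["xyz"],rotation=i["rotation"])
```

```text
3.0167 [ 0.62462226 -0.21425665  0.22869589] [179.50913122  -0.40149135  83.88473646] {'K': array([[327.20199448,   0.        , 255.09848196],
       [  0.        , 327.20199448, 192.58394839],
       [  0.        ,   0.        ,   1.        ]]), 'xyz': array([ 0.54799171, -0.20644008,  0.38209871]), 'rotation': array([-16.50396608,  -0.40232764,  83.79708219])}
```

View pics/w1.png

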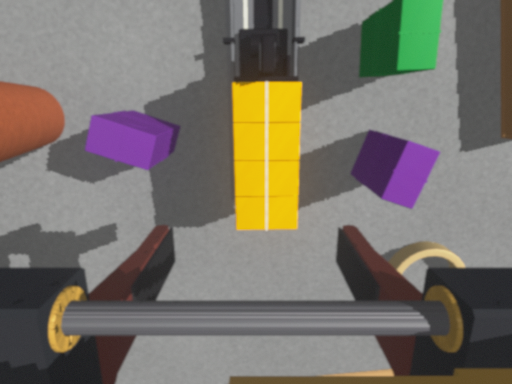

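Run:
```python
from h import *
i=dict(np.load("w1.npz")); im=cv2.imread("pics/w1.png"); hsv=cv2.cvtColor(im,cv2.COLOR_BGR2HSV)
m=cv2.inRange(hsv,(15,100,60),(35,255,255))|cv2.inRange(hsv,(0,0,200),(179,60,255)); m[:, :225]=0;m[:,310:]=0;m[240:]=0;m[:70]=0
c=max(cv2.findContours(m,0,1)[0],key=cv2.contourArea)[:,0]; print(c.min(0),c.max(0))
W=ray(i,c,.106)[:,:2]*1000; r=cv2.minAreaRect(W.astype(np.float32)); print(r,cv2.boxPoints(r))
print("stripe",ray(i,[(266.5,85),(266.5,227)],.106))
print("marks",ray(i,[(228,41),(299,40)],.032))
b=cv2.boxPoints(r)
```

```text
[266  80] [302 229]
((602.7266845703125, -186.40794372558594), (29.145198822021484, 128.69276428222656), 84.33949279785156) [[ 537.2567  -194.56276]
 [ 665.3219  -207.25621]
 [ 668.19666 -178.25313]
 [ 540.1315  -165.55968]]
stripe [[ 0.54105581 -0.19453615  0.106     ]
 [ 0.66309495 -0.2065788   0.106     ]]
marks [[ 0.49430747 -0.22486686  0.032     ]
 [ 0.50086832 -0.15550779  0.032     ]]
```

Call:
jog_arm:
  steps:
    - [[1.2,2.4,0,-0.008,0],[0,0,3.0,0,0],[0,0,3.0,0,0],[0,0,2.0,0,0],[0,0,0,0,0]]

```text
time: 3.48
eef_pos: [0.6511, -0.1945, 0.1487]
eef_rot: [179.3, -0.7, 84.7]
wrist_force: [-0.3, -1.0, -0.9]
width: 1.002
```

Call:
jog_arm:
  steps:
    - [[-1.1,0,0,0,0],[0,0,0,0,0],[0,0,3.0,0,0],[0,0,2.0,0,0],[0,0,0,0,0]]

```text
time: 3.9
eef_pos: [0.6539, -0.2022, 0.1048]
eef_rot: [178.8, -0.8, 85.0]
wrist_force: [-1.5, 1.3, 0.3]
width: 0.996
```

Call:
jog_arm:
  steps:
    - [[-0.3,-0.4,2.0,0.01,0],[0,-0.1,1.6,0,0],[0,0,0.4,0,0]]

```text
time: 4.15
eef_pos: [0.6533, -0.2055, 0.0712]
eef_rot: [178.3, -0.8, 84.4]
wrist_force: [-0.8, 0.2, 0.7]
width: 0.999
```

Call:
jog_arm:
  newtons: 22
  steps:
    - [[0,-0.4,0.5,0,0],[0,0,0.1,0,0.3],[0,0,0,0,1],[0,0,0,0,1],[0,0,0,0,1],[0,0,0,0,1],[0,0,0,0,1]]

```text
time: 4.73
eef_pos: [0.6529, -0.2064, 0.0727]
eef_rot: [177.8, -0.7, 84.4]
wrist_force: [-0.4, -0.9, -2.0]
width: 0.64
```

Call:
jog_arm:
  steps:
    - [[0,0.1,-1.5,0,1],[0,0.1,-2.5,0,1],[0,0.1,-2.5,0,1],[0,0.1,-2.5,0,1],[0,0.1,-2.5,0,1],[0,0.1,-2.5,0,1]]

```text
time: 5.23
eef_pos: [0.6538, -0.2061, 0.2121]
eef_rot: [178.0, -0.7, 84.4]
wrist_force: [0.9, 0.3, -1.1]
width: 0.641
```

Call:
jog_arm:
  steps:
    - [[2.0,-0.6,0,0,1],[3.4,-1.2,0,0,1],[3.4,-1.2,0,0,1],[3.4,-1.2,0,0,1],[3.4,-1.2,0,0,1],[3.4,-1.2,0,0,1],[3.4,-1.2,0,0,1],[3.4,-1.2,0,0,1],[3.4,-1.2,0,0,1],[3.0,-1.2,0,0,1]]

```text
time: 6.07
eef_pos: [0.5739, 0.1257, 0.218]
eef_rot: [177.1, -0.3, 83.3]
wrist_force: [0.0, 0.1, -1.7]
width: 0.639
```

Call:
jog_arm:
  steps:
    - [[1.2,0,0,-0.1,1],[0,0,0,-0.1,1],[0,0,0,0,1]]

```text
time: 6.32
eef_pos: [0.5709, 0.1505, 0.2175]
eef_rot: [177.2, 0.0, 96.1]
wrist_force: [0.4, -0.9, -1.2]
width: 0.637
```

Run:
```python
from h import *
ims=[grab_frame(c)[:,:,::-1] for c in("top","scene","wrist")]
i=camera_info("wrist");np.savez("w2.npz",K=i["K"],xyz=i["xyz"],rotation=i["rotation"])
s=state();print(s["eef_pos"],s["eef_rot"],s["wrist_force"])
a=cv2.resize(ims[0][150:320,170:400],(400,296),interpolation=2); b=cv2.resize(ims[1][130:280,120:350],(400,261),interpolation=2)
b=cv2.copyMakeBorder(b,0,35,0,0,0)
w=cv2.resize(ims[2],(400,300))
cv2.imwrite("pics/m1.png",np.vstack([np.hstack([a,b]),np.hstack([w,np.zeros_like(w)])]))
```

```text
[0.57164013 0.14806602 0.21758938] [1.77200713e+02 4.88076695e-02 9.55286300e+01] [-0.28255371 -1.07615884 -0.94754022]
```

View pics/m1.png

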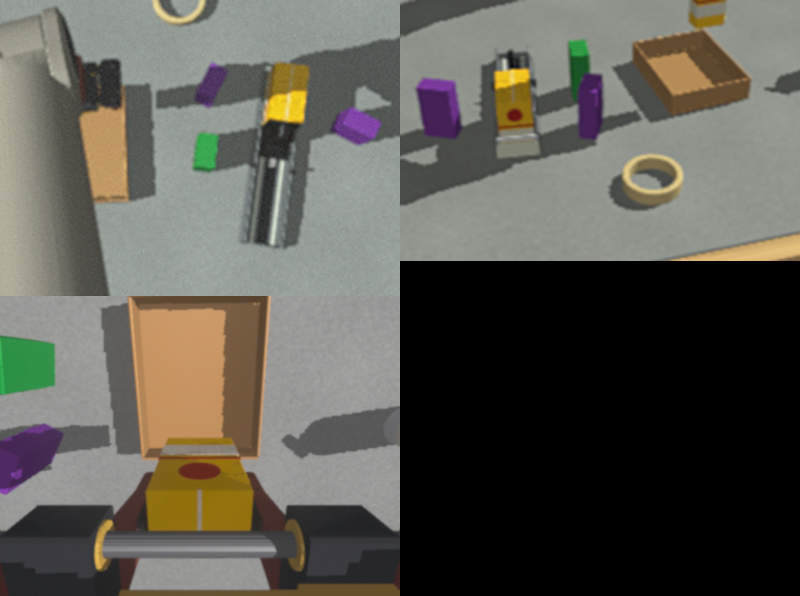

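Run:
```python
from h import *
i=dict(np.load("w2.npz"))
for p in((143,457),(261,458),(129,298),(270,298)):
    print(ray(i,[(p[0]*1.28,(p[1]-296)*1.28)],.045)[0].round(3))
```

```text
[0.621 0.077 0.045]
[0.607 0.236 0.045]
[0.432 0.057 0.045]
[0.417 0.213 0.045]
```

Call:
jog_arm:
  steps:
    - [[0,-0.2,2.0,0,1],[0,-0.2,2.5,0,1],[0,-0.15,2.5,0,1],[0,-0.15,2.5,0,1],[0,-0.1,2.0,0,1],[0,-0.1,1.2,0,1],[0,0,0,0,1]]

```text
time: 7.05
eef_pos: [0.5741, 0.1375, 0.0882]
eef_rot: [176.8, 0.2, 93.6]
wrist_force: [-0.8, -0.0, -0.8]
width: 0.636
```

Call:
jog_arm:
  steps:
    - [[0,-0.1,0.8,0,1],[0,-0.1,0.5,0,1],[0,0,0.3,0,1],[0,0,0,0,1]]

```text
time: 7.38
eef_pos: [0.5748, 0.1343, 0.0724]
eef_rot: [176.6, 0.2, 93.1]
wrist_force: [-0.0, 0.0, -0.9]
width: 0.632
```

Call:
jog_arm:
  steps:
    - [[0,0,0.15,0,1],[0,0,0.1,0,1],[0,0,0,0,1]]

```text
time: 7.63
eef_pos: [0.5762, 0.1346, 0.0715]
eef_rot: [176.5, 0.1, 93.1]
wrist_force: [0.1, -0.1, -0.7]
width: 0.636
```

Call:
jog_arm:
  steps:
    - [[0,0,0.2,0,1],[0,0,0.1,0,1]]

```text
time: 7.8
eef_pos: [0.5782, 0.1348, 0.0706]
eef_rot: [176.3, 0.1, 93.0]
wrist_force: [-3.3, -0.2, 6.0]
width: 0.639
```

Call:
jog_arm:
  steps:
    - [[0,0,0,0,0.2],[0,0,0,0,0],[0,0,0,0,0],[0,0,0,0,0],[0,0.15,-2.0,0,0],[0,0.15,-3.0,0,0],[0,0.1,-3.5,0,0],[0,0.1,-3.5,0,0],[0,0,-2.5,0,0]]

```text
time: 8.55
eef_pos: [0.5703, 0.1344, 0.2151]
eef_rot: [176.9, 0.3, 93.1]
wrist_force: [-0.4, 0.5, -0.8]
width: 0.999
```

Call:
jog_arm:
  steps:
    - [[-3.0,0.5,0,0,0],[-3.4,0.6,0,0,0],[-3.4,0.6,0,0,0],[-3.4,0.6,0,0,0],[-3.4,0.6,0,0,0],[-3.4,0.6,0,0,0],[-3.4,0.6,0,0,0],[-3.4,0.6,0,0,0],[-3.4,0.6,0,0,0],[-3.0,0.5,0,0,0]]

```text
time: 9.38
eef_pos: [0.6556, -0.1933, 0.2283]
eef_rot: [175.9, -0.2, 94.3]
wrist_force: [1.3, 0.2, 0.2]
width: 1.004
```

Call:
jog_arm:
  steps:
    - [[0,0,0,0.08,0],[0,0,0,0.07,0],[0,0,0,0,0]]

```text
time: 9.63
eef_pos: [0.6545, -0.2063, 0.2278]
eef_rot: [176.0, -0.5, 84.6]
wrist_force: [-0.4, 1.9, -0.3]
width: 0.999
```

Run:
```python
from h import *
s=state(); i=camera_info("wrist"); im=grab_frame("wrist")[:,:,::-1]; t=grab_frame("top")[:,:,::-1]
np.savez("w3.npz",K=i["K"],xyz=i["xyz"],rotation=i["rotation"]); cv2.imwrite("pics/w3.png",im)
print(s["time"],s["eef_pos"],s["eef_rot"])
a=cv2.resize(t[160:300,170:360],None,fx=288/190,fy=288/190,interpolation=2)
a=cv2.copyMakeBorder(a,0,384-a.shape[0],0,0,0)
cv2.imwrite("pics/m2.png",np.hstack([im,a]))
```

```text
9.6333 [ 0.65453578 -0.20627867  0.22775314] [175.99667851  -0.5144147   84.61861477]
```

View pics/m2.png

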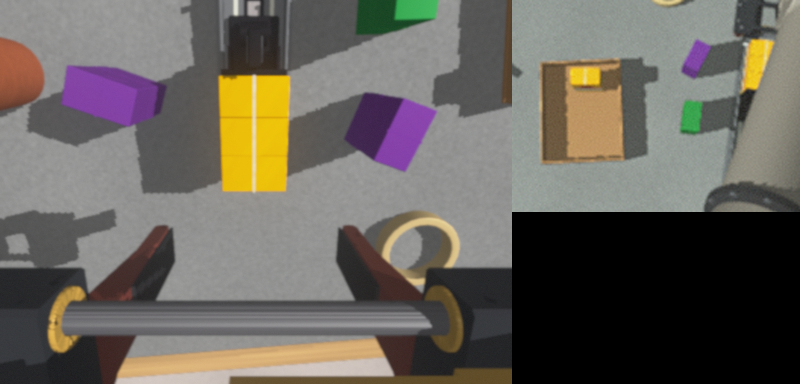

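Run:
```python
from h import *
i=dict(np.load("w3.npz"))
print(ray(i,[(222,190.5),(287,190.5),(254.5,190.5),(254.5,76),(254.5,118),(254.5,156)],.106).round(4))
```

```text
[[ 0.662  -0.2344  0.106 ]
 [ 0.6676 -0.1777  0.106 ]
 [ 0.6648 -0.2061  0.106 ]
 [ 0.5707 -0.197   0.106 ]
 [ 0.6027 -0.2001  0.106 ]
 [ 0.634  -0.2031  0.106 ]]
```

Call:
jog_arm:
  newtons: 22
  steps:
    - [[0.1,-0.5,1.0,0,0],[0,-0.3,2.5,0,0],[0,-0.3,2.5,0,0],[0,-0.3,2.5,0,0],[0,-0.2,1.5,0,0],[0,0,0,0,0]]

```text
time: 10.23
eef_pos: [0.6458, -0.1944, 0.1221]
eef_rot: [175.8, -0.7, 86.1]
wrist_force: [-0.9, 0.1, -0.5]
width: 0.999
```

Call:
jog_arm:
  steps:
    - [[-1.0,0.3,0.5,0.03,0],[0,0,1.0,0,0],[0,0,0,0,0]]

```text
time: 10.48
eef_pos: [0.6495, -0.2029, 0.1062]
eef_rot: [175.9, -0.9, 84.5]
wrist_force: [0.5, 0.6, 0.0]
width: 0.999
```

Call:
jog_arm:
  steps:
    - [[-0.2,-0.1,1.2,0,0],[-0.2,-0.1,1.2,0,0],[0,-0.1,0.8,0,0],[0,0,0.2,0,0]]

```text
time: 10.82
eef_pos: [0.6506, -0.2077, 0.0713]
eef_rot: [175.6, -0.8, 84.5]
wrist_force: [-0.2, 0.7, -0.7]
width: 0.999
```

Call:
jog_arm:
  steps:
    - [[0.25,-0.1,0,0,0],[0,0,0,0,0.3],[0,0,0,0,1],[0,0,0,0,1],[0,0,0,0,1],[0,0,0,0,1],[0,0,0,0,1]]

```text
time: 11.4
eef_pos: [0.6499, -0.2053, 0.0715]
eef_rot: [175.5, -0.8, 84.5]
wrist_force: [-0.3, -0.5, -0.8]
width: 0.634
```

Lift, compensating the 4.5° lean.

Call:
jog_arm:
  steps:
    - [[0,0.15,-1.5,0,1],[0,0.2,-2.5,0,1],[0,0.2,-2.5,0,1],[0,0.2,-2.5,0,1],[0,0.2,-2.5,0,1],[0,0.2,-2.5,0,1]]

```text
time: 11.9
eef_pos: [0.6507, -0.2056, 0.2118]
eef_rot: [175.7, -0.8, 84.5]
wrist_force: [0.7, 0.0, -1.2]
width: 0.635
```

Call:
jog_arm:
  steps:
    - [[2.0,-1.2,0,0,1],[3.2,-2.0,0,0,1],[3.2,-2.0,0,0,1],[3.2,-2.0,0,0,1],[3.2,-2.0,0,0,1],[3.2,-2.0,0,0,1],[3.2,-2.0,0,0,1],[3.2,-2.0,0,0,1],[3.2,-2.0,0,0,1],[2.5,-1.8,0,0,1]]

```text
time: 12.73
eef_pos: [0.4913, 0.1147, 0.2073]
eef_rot: [174.5, -0.6, 83.6]
wrist_force: [0.3, 0.4, -1.1]
width: 0.639
```

Call:
jog_arm:
  steps:
    - [[1.0,-0.6,0,-0.1,1],[0,0,0,-0.08,1],[0,0,0,0,1]]

```text
time: 12.98
eef_pos: [0.4809, 0.1346, 0.2066]
eef_rot: [174.6, 0.2, 95.1]
wrist_force: [-0.1, 0.1, -1.3]
width: 0.637
```

Call:
jog_arm:
  steps:
    - [[0,-0.3,2.0,0,1],[0,-0.3,2.5,0,1],[0,-0.25,2.5,0,1],[0,-0.25,2.3,0,1],[0,-0.2,1.5,0,1],[0,-0.1,0.5,0,1],[0,0,0,0,1]]

```text
time: 13.57
eef_pos: [0.4813, 0.1325, 0.0914]
eef_rot: [174.2, 0.0, 93.9]
wrist_force: [-0.0, -1.1, -1.4]
width: 0.636
```

Call:
jog_arm:
  steps:
    - [[0,-0.1,1.0,0,1],[0,-0.1,0.6,0,1],[0,0,0.3,0,1],[0,0,0,0,1]]

```text
time: 13.9
eef_pos: [0.4836, 0.1322, 0.073]
eef_rot: [173.9, -0.1, 93.6]
wrist_force: [-0.3, -0.7, -0.3]
width: 0.633
```

Call:
jog_arm:
  steps:
    - [[0,0,0.2,0,1],[0,0,0.15,0,1]]

```text
time: 14.07
eef_pos: [0.4848, 0.1325, 0.0702]
eef_rot: [173.8, -0.1, 93.6]
wrist_force: [0.2, -0.4, -1.1]
width: 0.634
```

Call:
jog_arm:
  steps:
    - [[0,0,0.15,0,1],[0,0,0.1,0,1]]

```text
time: 14.23
eef_pos: [0.4868, 0.1326, 0.0693]
eef_rot: [173.7, -0.2, 93.6]
wrist_force: [-1.7, -1.1, 7.8]
width: 0.635
```

Call:
jog_arm:
  steps:
    - [[0,0,0,0,0.2],[0,0,0,0,0],[0,0,0,0,0],[0,0,0,0,0],[0,0.2,-2.0,0,0],[0,0.3,-3.0,0,0],[0,0.3,-3.5,0,0],[0,0.3,-3.5,0,0],[0,0.3,-2.5,0,0]]

```text
time: 14.98
eef_pos: [0.4812, 0.131, 0.2155]
eef_rot: [174.3, 0.1, 93.6]
wrist_force: [0.3, 0.2, -1.4]
width: 1.002
```

Call:
jog_arm:
  steps:
    - [[-2.5,0.6,0,0,0],[-3.4,0.7,0,0,0],[-3.4,0.7,0,0,0],[-3.4,0.7,0,0,0],[-3.4,0.7,0,0,0],[-3.4,0.7,0,0,0],[-3.4,0.7,0,0,0],[-3.4,0.7,0,0,0],[-3.2,0.7,0,0,0],[-2.0,0.5,0,0,0]]

```text
time: 15.82
eef_pos: [0.5765, -0.1825, 0.2315]
eef_rot: [173.2, -0.3, 94.6]
wrist_force: [0.4, -0.7, 0.6]
width: 0.999
```

Call:
jog_arm:
  steps:
    - [[0,0,0,0.08,0],[0,0,0,0.08,0],[0,0,0,0,0]]

```text
time: 16.07
eef_pos: [0.5763, -0.1914, 0.2313]
eef_rot: [173.3, -1.3, 84.5]
wrist_force: [0.8, -0.1, 0.5]
width: 0.999
```

Run:
```python
from h import *
s=state(); i=camera_info("wrist"); im=grab_frame("wrist")[:,:,::-1]; t=grab_frame("top")[:,:,::-1]
np.savez("w4.npz",K=i["K"],xyz=i["xyz"],rotation=i["rotation"]); cv2.imwrite("pics/w4.png",im)
print(s["time"],s["eef_pos"],s["eef_rot"])
a=cv2.resize(t[160:300,170:360],None,fx=288/190,fy=288/190,interpolation=2)
a=cv2.copyMakeBorder(a,0,384-a.shape[0],0,0,0)
cv2.imwrite("pics/m3.png",np.hstack([im,a]))
```

```text
16.0667 [ 0.57633313 -0.19135275  0.23131316] [173.33879606  -1.25327588  84.53925506]
```

View pics/m3.png

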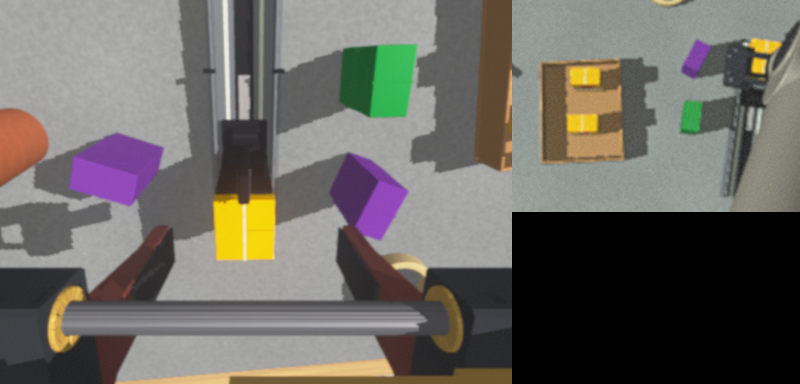

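Run:
```python
from h import *
i=dict(np.load("w4.npz"))
print(ray(i,[(245,259),(245,230),(245,195)],.106).round(4))
print(ray(i,[(244.5,170),(244.5,203)],.128).round(4))
print(ray(i,[(210,71),(279,71)],.032).round(4))
```

```text
[[ 0.665  -0.2066  0.106 ]
 [ 0.633  -0.2031  0.106 ]
 [ 0.5976 -0.1992  0.106 ]]
[[ 0.5667 -0.1961  0.128 ]
 [ 0.5954 -0.1993  0.128 ]]
[[ 0.4936 -0.2229  0.032 ]
 [ 0.5002 -0.1554  0.032 ]]
```

Call:
jog_arm:
  newtons: 40
  steps:
    - [[-0.7,-0.2,1.0,0,0],[-0.1,-0.2,2.5,0,0],[-0.1,-0.2,2.5,0,0],[0,-0.2,2.0,0,0],[0,0,0,0,0]]

```text
time: 16.58
eef_pos: [0.578, -0.196, 0.1475]
eef_rot: [173.1, -1.2, 85.8]
wrist_force: [-0.4, 0.1, -1.0]
width: 0.998
```

Call:
jog_arm:
  steps:
    - [[-0.2,0,1.5,0.02,0],[0,0,1.5,0,0],[0,0,0.8,0,0],[0,0,0,0,0]]

```text
time: 16.92
eef_pos: [0.5821, -0.197, 0.1085]
eef_rot: [173.2, -1.4, 85.0]
wrist_force: [-0.3, 0.4, 0.4]
width: 1.001
```

Call:
jog_arm:
  steps:
    - [[-0.1,0,0.3,0,0.3],[0,0,0,0,1],[0,0,0,0,1],[0,0,0,0,1],[0,0,0,0,1],[0,0,0,0,1],[0,0,0,0,1],[0,0,0,0,1]]

```text
time: 17.58
eef_pos: [0.5846, -0.1987, 0.1101]
eef_rot: [172.8, -1.3, 85.1]
wrist_force: [0.1, 0.6, 0.7]
width: 0.429
```

Call:
jog_arm:
  steps:
    - [[0,0,0,0,1],[0,0,0,0,1],[0,0,0,0,1],[0,0,0,0,1],[0,0,0,0,1],[0,0,0,0,1]]

```text
time: 18.08
eef_pos: [0.5846, -0.1998, 0.1103]
eef_rot: [172.8, -1.3, 85.0]
wrist_force: [-0.0, 1.6, 1.6]
width: 0.116
```

Call:
jog_arm:
  steps:
    - [[0,-0.6,-0.07,0,1],[0,-1.2,-0.14,0,1],[0,-1.2,-0.14,0,1],[0,-1.2,-0.14,0,1],[0,-1.2,-0.14,0,1],[0,0,0,0,1]]

```text
time: 18.58
eef_pos: [0.5364, -0.195, 0.1103]
eef_rot: [171.8, -1.0, 85.1]
wrist_force: [2.9, -1.7, -6.2]
width: 0.115
```

Call:
jog_arm:
  steps:
    - [[0,-1.2,-0.1,0,1],[0,-1.2,-0.1,0,1],[0,-1.2,-0.12,0,1],[0,-1.0,-0.12,0,1],[0,0,0,0,1]]

```text
time: 19.0
eef_pos: [0.498, -0.1912, 0.1104]
eef_rot: [170.8, -0.8, 85.2]
wrist_force: [3.0, -1.7, -8.9]
width: 0.11
```

Call:
jog_arm:
  steps:
    - [[0,-1.1,0.0,0,1],[0,-0.9,0.0,0,1],[0,0,0,0,1]]

```text
time: 19.25
eef_pos: [0.4856, -0.1899, 0.1104]
eef_rot: [170.1, -0.7, 85.2]
wrist_force: [3.2, -3.5, -14.6]
width: 0.111
```

Run:
```python
from h import *
for k in range(3):
    s=state(); print(s["time"],s["eef_pos"],s["eef_rot"],s["wrist_force"])
    im=grab_frame("wrist")[:,:,::-1]
i=camera_info("wrist");t=grab_frame("top")[:,:,::-1]; sc=grab_frame("scene")[:,:,::-1]
np.savez("w5.npz",K=i["K"],xyz=i["xyz"],rotation=i["rotation"]); cv2.imwrite("pics/w5.png",im)
a=cv2.resize(t[160:300,170:360],(288,212),interpolation=2);b=cv2.resize(sc[140:240,150:320],(288,172),interpolation=2)
cv2.imwrite("pics/m4.png",np.hstack([im,np.vstack([a,b])]))
```

```text
19.25 [ 0.48559039 -0.18991384  0.11042355] [170.10571381  -0.74332394  85.21071954] [  3.24456562  -3.47547184 -14.55975651]
19.3 [ 0.485963   -0.19004404  0.11033178] [170.11764615  -0.7271141   85.21797077] [ 4.24736313 -0.62100915 -2.68487893]
19.35 [ 0.48619189 -0.19005076  0.11033073] [170.11808162  -0.72496074  85.22544099] [ 4.20353227 -0.11222662 -3.73916706]
```

View pics/m4.png

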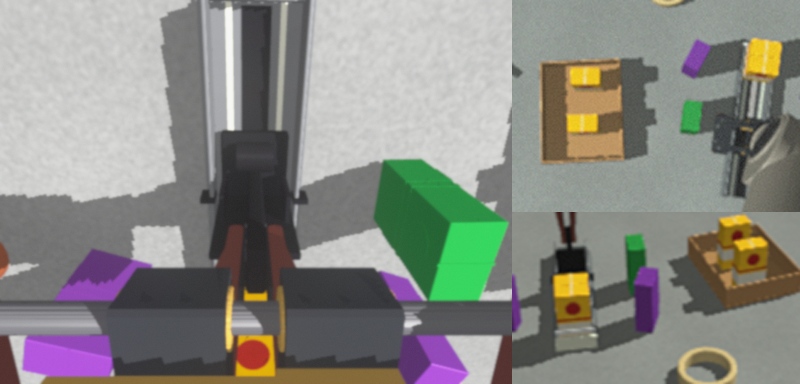

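Run:
```python
from h import *
i=dict(np.load("w5.npz"))
print(ray(i,[(211,258),(298,258)],.094).round(4),ray(i,[(207,197),(301,197)],.032).round(4))
u=np.array([.9952,-.0983,0]);F=np.array([.665,-.2064,0]);v=np.array([.0983,.9952,0])
for d in(.160,.163,.166,.170): print(d,proj(i,[F-u*d+v*q+[0,0,.094] for q in(-.027,.027)]).round(1).tolist(),proj(i,[F-u*d+v*q+[0,0,.032] for q in(-.032,.032)]).round(1).tolist())
a=cv2.imread("pics/w5.png")[170:290,180:330];cv2.imwrite("pics/c5.png",cv2.resize(a,(750,600),interpolation=2))
```

```text
[[ 0.5006 -0.2163  0.094 ]
 [ 0.5054 -0.1658  0.094 ]] [[ 0.4912 -0.2247  0.032 ]
 [ 0.4976 -0.1552  0.032 ]]
0.16 [[209.6, 261.6], [301.5, 261.9]] [[212.2, 210.2], [296.6, 210.7]]
0.163 [[209.3, 257.4], [301.9, 257.7]] [[212.0, 206.7], [296.9, 207.2]]
0.166 [[209.1, 253.2], [302.3, 253.5]] [[211.8, 203.2], [297.2, 203.7]]
0.17 [[208.8, 247.5], [302.8, 247.9]] [[211.6, 198.4], [297.6, 199.0]]
```

View pics/c5.png

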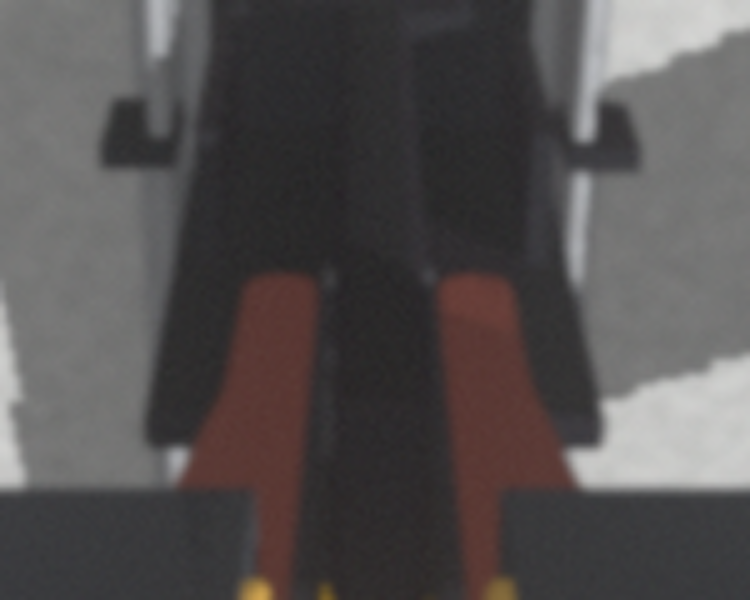

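Call:
jog_arm:
  steps:
    - [[0,-0.7,-0.05,0,1],[0,-0.4,-0.05,0,1]]

```text
time: 19.67
eef_pos: [0.4787, -0.1893, 0.1103]
eef_rot: [169.9, -0.7, 85.3]
wrist_force: [5.0, -0.5, -6.0]
width: 0.116
```

Run:
```python
from h import *
for k in range(5):
    s=state(); print(s["time"],s["eef_pos"].round(4),s["eef_rot"].round(2),s["wrist_force"].round(1)); grab_frame("wrist")
```

```text
19.6667 [ 0.4787 -0.1893  0.1103] [169.86  -0.67  85.28] [ 5.  -0.5 -6. ]
19.7167 [ 0.4782 -0.1893  0.1103] [169.88  -0.68  85.27] [ 3.9  1.9 -1.3]
19.7667 [ 0.4783 -0.1893  0.1103] [169.9   -0.68  85.27] [ 4.3 -0.2 -1.4]
19.8167 [ 0.4783 -0.1893  0.1103] [169.91  -0.68  85.27] [ 4.2  0.2 -1.2]
19.8667 [ 0.4784 -0.1893  0.1103] [169.9   -0.68  85.28] [ 4.8  1.1 -0.2]
```

Run:
```python
from h import *
im=grab_frame("wrist")[:,:,::-1]; i=camera_info("wrist"); cv2.imwrite("pics/w6.png",im)
g=cv2.GaussianBlur(cv2.cvtColor(im,cv2.COLOR_BGR2GRAY),(3,3),0).astype(int)
for c in(211,213,296,298): print(c,g[236:262,c].tolist())
for c in(201,203,304,306): print(c,g[192:232,c].tolist())
u=np.array([.9952,-.0983,0]);F=np.array([.665,-.2064,0]);v=np.array([.0983,.9952,0])
for d in(.168,.170,.172): print(d,proj(i,[F-u*d+v*q+[0,0,.094] for q in(-.025,.025)]).round(1).tolist(),proj(i,[F-u*d+v*q+[0,0,.0375] for q in(-.036,.036)]).round(1).tolist())
print(state()["eef_pos"])
a=im[170:290,180:330];b=grab_frame("top")[160:300,170:360,::-1]
cv2.imwrite("pics/c6.png",np.hstack([cv2.resize(a,(500,400),interpolation=2),cv2.copyMakeBorder(cv2.resize(b,(300,221),interpolation=2),0,179,0,0,0)]))
```

```text
211 [82, 80, 79, 77, 74, 71, 67, 64, 62, 60, 59, 57, 56, 54, 51, 50, 50, 50, 49, 49, 50, 53, 62, 78, 93, 102]
213 [54, 52, 50, 50, 49, 48, 48, 47, 46, 46, 46, 46, 47, 47, 47, 46, 47, 47, 48, 48, 48, 52, 67, 90, 110, 121]
296 [74, 71, 67, 63, 61, 58, 56, 55, 54, 52, 52, 52, 52, 52, 51, 52, 53, 56, 59, 60, 61, 63, 80, 119, 161, 186]
298 [107, 106, 103, 99, 95, 91, 86, 82, 77, 73, 70, 67, 64, 61, 59, 58, 58, 59, 61, 63, 65, 71, 89, 126, 166, 190]
201 [113, 114, 115, 115, 114, 113, 112, 109, 106, 101, 97, 93, 88, 82, 77, 73, 72, 72, 74, 82, 95, 106, 112, 115, 116, 117, 117, 117, 116, 115, 114, 114, 113, 113, 115, 116, 117, 117, 117, 117]
203 [113, 113, 114, 115, 113, 107, 94, 81, 72, 65, 61, 57, 54, 52, 51, 51, 50, 51, 54, 65, 84, 101, 111, 115, 116, 116, 117, 117, 116, 115, 115, 114, 114, 114, 115, 116, 116, 116, 116, 116]
304 [177, 152, 132, 123, 120, 116, 108, 96, 83, 75, 70, 65, 62, 59, 58, 58, 59, 60, 62, 67, 79, 95, 108, 115, 117, 117, 116, 115, 115, 115, 114, 115, 116, 117, 118, 118, 118, 118, 117, 115]
306 [165, 142, 126, 120, 119, 118, 116, 114, 112, 108, 104, 99, 93, 88, 83, 79, 76, 75, 77, 80, 88, 99, 109, 115, 117, 116, 116, 116, 116, 115, 115, 115, 115, 115, 116, 116, 117, 117, 116, 116]
0.168 [[213.1, 261.3], [298.2, 261.7]] [[206.1, 213.3], [303.1, 213.9]]
0.17 [[212.9, 258.6], [298.4, 258.9]] [[205.9, 210.9], [303.3, 211.6]]
0.172 [[212.8, 255.8], [298.7, 256.2]] [[205.8, 208.5], [303.5, 209.2]]
[ 0.47839727 -0.18936854  0.11028684]
```

View pics/c6.png

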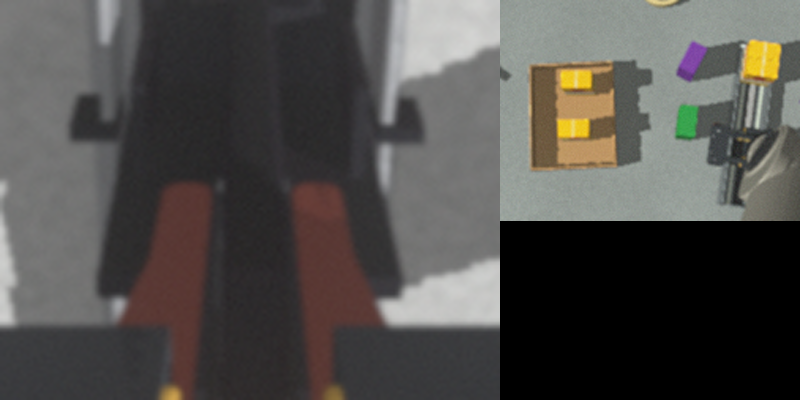

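```bash
python3 -c "
from workcell import *
s=state();print(s['time'],s['eef_pos'],s['wrist_force'],s['width']);print(sign_off())"
```

```text
20.0167 [ 0.4784061  -0.18933723  0.11027371] [ 5.12413827  1.3636667  -0.03755774] 0.1138756691102601
the job is handed in; nothing more can be done
None
```

The two front cartons are standing upright in the returns box. The other two are standing at the front stop. The pusher is drawn back to the fill mark, and the arm was still holding it there with a 40 N grip when I handed in at 20.0 s.

- **Fill mark:** the two measures of how far the paddle face stands back from the front stop (target 170 mm) differ by about 1 mm. The tool's travel from the two-carton position gives about 170.7 mm, and the paddle's top front edge in the wrist picture gives about 169.7 mm.
- **Hold:** the tool stayed steady over the last 0.3 s, pulling about 4–5 N against the spring.
- **Cartons and counter:** the last top picture shows two cartons in the box, two in the lane, and the green carton and left purple one where they were. I did not take a last picture to check the tumbler, sanitizer and tape, but the arm stayed well clear of them.
- **Gripper lean:** the gripper drifted to about a 10° lean along the lane while working. The fin grip held all the same, at a 10 mm opening that matches the fin.

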